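# Turn the bead board over onto the display step

### The arm

A 6-joint arm with a two-finger parallel gripper is mounted at the origin on the work surface. World frame = base frame: x ahead of the robot, y to its left, z up, the work surface at z = 0. Lengths are in mm, angles in rad, forces in N, time in s.
With the tool pointing down it reaches from about 325 to 775 mm from the base axis. Payload 5.5 kg.
Tool frame: the origin (TCP) lies where the fingers leave the gripper's body, on its centre line; the fingertips stand finger_overhang ahead of it and the grasp point (between the pads) lies 54 mm ahead of it (finger_overhang is the distance from the TCP to the fingertips, in mm); z points along the fingers, y is the direction in which the jaws open and shut (so a half turn about z gives the same grasp; the last joint's range is limited). The gripper opens to 85 mm and grips with 20 to 120 N. Pads are 22 mm wide; open, the fingers measure 114 mm over their backs; the gripper's body (76 mm by 85 mm) begins 54 mm behind the grasp point. The pads swing forward as they close: fully open they stand 13 mm farther back than shut.
Start: joints at [-1.27, 0.091, 1.231, -0, 1.82, -0.057], TCP at [210.129, -562.017, 303.875] pointing down, gripper open.
Joint ranges: [-2.87, 2.87], [-0.86, 2.18], [0.17, 2.46], [-1.51, 4.65], [0.06, 2.69], [-2.65, 2.65]. Speed limits (rad/s): [2.57, 2.57, 3.01, 3.14, 3.14, 3.14].

### API

Orientations are given as [roll, pitch, yaw] about the fixed x, y, z axes, in that order (R = Rz(yaw) Ry(pitch) Rx(roll)).
In Python, from cell import get_obs, camera, close_job, finger_overhang gives the robot as it stands.
- The arm moves only by the tool move_arm, never from a script. Its argument "increments" is text: rows parted by semicolons, each of 7 numbers parted by spaces: the turn, a rotation vector about the world's x, y, z in rad, then the shift along the world's x, y, z in cm, then the finger opening in cm, from 0 to 8.54. In form: wx wy wz tx ty tz fingers; .... A call has exactly 8 rows; each row shifts and turns the pose as measured when the row begins; what a row does not reach is not made up. A row lasts 1/10 s, in which the tool goes at most 50 mm and 8.59 degrees, less where a joint would pass 70% of its speed; a pose out of reach is approached as far as the arm can. A call is refused whole if a number of a shift passes 5 or a number of a turn 0.15, either way. A call with a gripper value outside its range is refused whole. The fingers move at their own pace and stop on an object; "force" is the grip in N (left out, the last holds). Time passes only in rows, so rows that do not move let the fingers close, or fill a call up. It gives the time, the measured TCP pose, the force and the opening at its end, in the units of the state.
- get_obs(): the state, without advancing time (a new reading comes with each control period).
- camera(name): name is "scene" or "top" or "wrist"; returns a dict with "frame" (400x640x3 uint8, red, green, blue), "depth" (400x640 float32, mm along the optical axis (not along the pixel's ray), 0 where there is no reading), "fx", "fy", "cx", "cy" (pixels), "extrinsics" (4x4, takes a point from camera to world coordinates); the wrist camera has in their place "T_tool_cam" (4x4, takes a point from camera to tool coordinates, whose origin is the TCP and whose axes are the flange's). Camera axes: x right, y up, looking along -z (the intrinsics and any distortion apply to the point x, -y, -z); pixel columns grow to the right and rows downward; lengths in mm; the calibration is good to about 2 mm. A picture is of the moment at which its call begins: read the wrist's pose just before it.
- close_job(): hands the job in, once; it reports no verdict.
The state is a dict: "time": time; "q": joint angles; "qvel": joint speeds; "joint_torque": joint torques, N m; "position": TCP position; "eef_rot": TCP orientation; "force": force on the tool from outside, world axes, zero at the start; "ft_torque": the same for the moment, N m; "opening": finger opening in mm.
Only numpy, scipy, OpenCV 4.12 (cv2) and the standard library are available. Lean on these libraries where they do the work, as an engineer would, in place of code of your own. Each camera call takes 0.05 s, during which the arm holds its last target. There are 200 camera calls.

### The job

The wooden bead board lies face down on the black cloth in front of the low display step; it is too wide to grasp. Lever it up on edge against the front of the step, lower it over onto the step under control (do not let it slam down) so that it lies flat with its hollows up, then push it back until its edge rests squarely against the rail along the back of the step, about midway between the drum and the cup. Leave the other wares where they are and let go of the board.

Things in the scene. Friction and masses are not known exactly. Their poses are not given: they have to be found in the camera images.
- step: Fixed low wooden display step, 165 deep (x) x 400 wide (y) x 25 high; origin: centre of its underside. x points from its upright front face (x = -82.5 mm, the wall to lever against) to its back, roughly the robot's left: the board is turned over that way. Along the back runs a darker rail, 20 wide, 12 higher than the step, inner face at x = +62.5. The board starts in front (-x side).
- step_front (a point): Middle of the step's upper front edge, on the top surface, 25 mm above the cloth.
- rail_face (a point): Middle of the foot of the rail's inner face, on the step's top surface.
- board: Pale-wood board, 130 (x) x 170 (y) x 20 thick, 0.2-0.4 kg. Starts face down, 10-35 mm from the step, x within 7 deg of the step's. Origin: centre of the face (underneath at first); z points out of the plain back. Face edges bevelled 45 deg: its first 10 mm of thickness is undercut 10 mm, so a fingertip gets under; the other 10 mm is upright. Six hollows 34 dia, 10 deep (x +-22, y -46, 0, 46).
- board_back (a point): Centre of the board's plain back, 20 mm from its origin; underneath when the board is turned over.
- drum_step: Bystander: small toy drum, 48 dia x 35 high, standing on the step near one end (mm); origin under its centre. Leave it alone.
- cup_step: Bystander: clay cup, 48 dia x 50 high, standing on the step near the other end (mm); origin under its centre. Leave it alone.
- drum_near: Bystander: small toy drum, 44 dia x 34 high, on the cloth beside the board (mm); origin under its centre. Leave it alone.
- gourd: Bystander: small gourd rattle, 56 dia x 64 high, standing on the cloth beside the board (mm); origin under its centre. Leave it alone.
- bowl: Bystander: clay bowl, 110 dia x 45 high, on the cloth to the robot's right (mm); origin under its centre. Leave it alone.
- spoon: Bystander: wooden spoon, 220 long, lying on the cloth to the robot's right (mm); origin under its centre. Leave it alone.
- drum_left: Bystander: toy drum, 70 dia x 45 high, on the cloth to the robot's left (mm); origin under its centre. Leave it alone.

How it is judged:
By the outcome, as a careful person would: the job done as asked, in the order asked, and still so for the second after the job is handed in, with the robot touching nothing.
It also fails if it takes over 61 s, if anything falls off the work surface, if the arm or the gripper's body presses on something with over 40 N, if the wrist force passes 120 N, or if a joint passes its speed limit or range.

## Working session

There is one attempt and no reset: what is moved stays moved. The work goes in short steps, Python scripts to look and compute and a tool call to move; the robot and the scene stay as the last step left them, time stands still between calls to the robot, and variables do not carry over. Pictures are saved under pics/ and viewed, about 8 in all and at most 12, crops included, and the job is handed in when it is done.

Besides the shell and the picture viewer there is one more tool, called after "Emit:" by a JSON object that holds its "api" and its "payload". move_arm: Moves the arm, as the interface text tells. Its arguments: {"type":"object","properties":{"increments":{"type":"string"},"force":{"type":"number"}},"required":["increments"]}

```bash
mkdir -p pics; ls; python3 - <<'E'
from cell import *
import cv2,numpy as np
print(finger_overhang); o=get_obs(); print(o)
for n in("top","scene"):
    c=camera(n); cv2.imwrite(f"pics/{n}0.png",c["frame"][...,::-1]); np.savez(f"{n}0.npz",**c)
    print(n,c["fx"],c["cx"],c["cy"],c["extrinsics"].round(3).tolist(),[k for k in c])
E
```

```text
pics
72.6
{'time': 0.0, 'q': array([-1.26969252e+00,  9.18888962e-02,  1.23191730e+00, -1.90974581e-06,
        1.81978834e+00, -5.67002697e-02]), 'qvel': array([ 0.0001429 ,  0.00053843, -0.0007201 ,  0.00189512,  0.00026314,
       -0.00158251]), 'joint_torque': array([ 4.99300688e-05, -4.58737600e+01, -4.18018234e+01, -3.44942634e-05,
        1.17303478e-02, -2.09503037e-05]), 'position': array([ 210.08677477, -561.86687362,  302.71499731]), 'eef_rot': array([-3.13959388e+00, -1.11597714e-04,  3.57803497e-01]), 'force': array([ 1.03933232, -0.19378732,  0.32692734]), 'ft_torque': array([-0.00404394,  0.02503017, -0.01949823]), 'opening': 85.44838357521793}
top 401.04973176454695 322.2092652402054 198.22289400033793 [[-0.019, 0.992, -0.128, 408.819], [-1.0, -0.02, -0.004, 14.759], [-0.006, 0.127, 0.992, 1183.927], [0.0, 0.0, 0.0, 1.0]] ['frame', 'depth', 'fx', 'fy', 'cx', 'cy', 'extrinsics']
scene 379.9022247289667 316.91642386895074 201.0893359824996 [[-0.884, -0.347, 0.312, 1022.628], [0.466, -0.682, 0.563, 813.644], [0.018, 0.644, 0.765, 1125.911], [0.0, 0.0, 0.0, 1.0]] ['frame', 'depth', 'fx', 'fy', 'cx', 'cy', 'extrinsics']
```

View pics/top0.png

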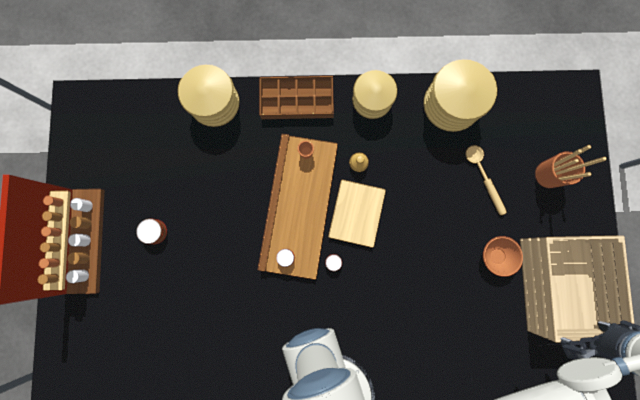

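View pics/scene0.png

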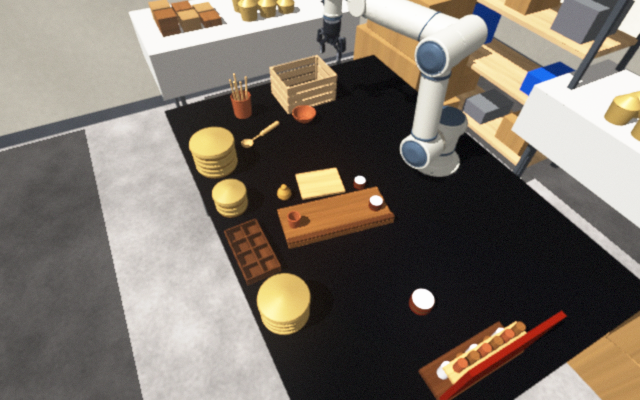

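The top view shows the step around (300,205) with the rail on its left. The board is at about (358,213), the cup at (306,149), the step drum at (285,258), the near drum at (334,263) and the gourd at (359,160). Now I'll measure them.

```bash
cat > h.py <<'E'
import numpy as np,cv2
def ray(c,uv,z):
    uv=np.atleast_2d(uv).astype(float); E=c["extrinsics"]
    d=np.c_[(uv[:,0]-c["cx"])/c["fx"],-(uv[:,1]-c["cy"])/c["fy"],-np.ones(len(uv))]@E[:3,:3].T
    t=(z-E[2,3])/d[:,2]; return E[:3,3]+d*t[:,None]
def proj(c,P):
    E=c["extrinsics"]; p=(np.atleast_2d(P)-E[:3,3])@E[:3,:3]
    return np.c_[c["cx"]+c["fx"]*p[:,0]/-p[:,2],c["cy"]-c["fy"]*p[:,1]/-p[:,2]]
def cloud(c):
    v,u=np.mgrid[0:400,0:640]; d=c["depth"].astype(float)
    P=np.stack([(u-c["cx"])/c["fx"]*d,-(v-c["cy"])/c["fy"]*d,-d],-1)
    return P@c["extrinsics"][:3,:3].T+c["extrinsics"][:3,3]
E
python3 - <<'E'
from h import *
c=dict(np.load("top0.npz")); f=c["frame"]; P=cloud(c)
hsv=cv2.cvtColor(f,cv2.COLOR_RGB2HSV)
for n,(u,v) in dict(board=(358,213),step=(300,205),rail=(273,205),cup=(306,147),drum=(285,258),nd=(334,263),cloth=(240,200),gourd=(359,160)).items(): print(n,hsv[v,u],P[v,u].round(1))
def box(m,z,x0,y0,x1,y1):
    k=np.zeros(m.shape,np.uint8);k[y0:y1,x0:x1]=m[y0:y1,x0:x1]
    cs,_=cv2.findContours(k,0,2); q=max(cs,key=cv2.contourArea)[:,0]
    w=ray(c,q,z)[:,:2].astype(np.float32); r=cv2.minAreaRect(w); return r,cv2.boxPoints(r).round(1).tolist()
val=hsv[...,2]
bm=((val>150)&(hsv[...,1]<140)).astype(np.uint8)*255
print("board",box(bm,20,325,172,392,255))
sm=((val>60)).astype(np.uint8)*255
sm[:, 341:]=0
cv2.imwrite("pics/m.png",np.hstack([bm[120:290,240:400],sm[120:290,240:400]]))
for n,z,b in(("drumstep",60,(270,245,300,272)),("nd",34,(322,250,346,276))):
    m=((hsv[...,1]<60)&(val>150)).astype(np.uint8)*255; print(n,box(m,z,*b))
# step top by depth
M=(P[...,2]>18)&(P[...,2]<32)&(hsv[...,1]>110); print("step",box(M.astype(np.uint8)*255,25,255,130,340,285))
M=(P[...,2]>50); 
for b in((295,138,320,160),(270,245,300,272),(345,145,372,175),(322,250,346,276)):
    m=np.zeros(M.shape,bool);m[b[1]:b[3],b[0]:b[2]]=1; 
    q=P[m&(P[...,2]>30)]; print(b,(q.max(0)+q.min(0))/2,np.ptp(q,axis=0))
E
```

```text
board [ 20  86 250] [513.  -84.2  20.2]
step [ 16 143 192] [539.4  84.1  23.9]
rail [ 14 149 145] [540.1 161.8  31.8]
cup [ 10 147 125] [710.4  63.9  30.4]
drum [  0   0 255] [388.3 125.6  58.8]
nd [  0   0 255] [371.1 -10.7  33.5]
cloth [120  36  35] [560.9 264.5  -1.8]
gourd [ 21 117 229] [660.9 -88.1  62.3]
board (((514.2567749023438, -80.52890014648438), (132.762939453125, 173.1586456298828), 76.03932189941406), [[414.20001220703125, -124.0999984741211], [582.2999877929688, -165.8000030517578], [614.2999877929688, -37.0], [446.20001220703125, 4.800000190734863]])
drumstep (((389.7658386230469, 125.44625091552734), (44.46527862548828, 46.722904205322266), 89.41584777832031), [[366.20001220703125, 103.5], [412.8999938964844, 103.0], [413.3999938964844, 147.39999389648438], [366.6000061035156, 147.89999389648438]])
nd (((372.61065673828125, -9.332059860229492), (42.50922775268555, 41.96763229370117), 88.88822937011719), [[351.20001220703125, -30.200000762939453], [393.20001220703125, -31.0], [394.0, 11.5], [352.0, 12.300000190734863]])
step (((536.7916259765625, 80.32655334472656), (148.54592895507812, 399.2870788574219), 79.80965423583984), [[327.20001220703125, 42.5], [720.0999755859375, -28.100000381469727], [746.4000244140625, 118.0999984741211], [353.3999938964844, 188.6999969482422]])
(295, 138, 320, 160) [566.97328299  49.88638093 606.96641743] [ 316.30892266   70.25400146 1153.92120021]
(270, 245, 300, 272) [382.34282228 124.62717007  48.59131878] [61.76985415 47.24518262 36.46444256]
(345, 145, 372, 175) [546.65328986 -49.68783678 607.03257629] [ 275.6689364   128.89443397 1153.78888248]
(322, 250, 346, 276) [380.10833821  -7.9708618  606.9752787 ] [  57.42096691   45.46048401 1153.90347766]
```

```bash
cat >> h.py <<'E'
from scipy.spatial.transform import Rotation as Ro
SF=np.array([523.6,7.2]); PSI=np.radians(79.8); L=72.6
def axes(th,psi=None):
    psi=PSI if psi is None else psi
    s=np.array([np.cos(psi),np.sin(psi),0]); k=np.array([0,0,1.]); t=np.radians(th)
    z=np.sin(t)*s-np.cos(t)*k; y=-(np.cos(t)*s+np.sin(t)*k)
    return np.c_[np.cross(y,z),y,z]
def W(a,b,h): # step-frame (from front edge middle; height above cloth) -> world
    s=np.array([np.cos(PSI),np.sin(PSI)]);n=np.array([-s[1],s[0]])
    return np.r_[SF+a*s+b*n,h]
def S(P):
    s=np.array([np.cos(PSI),np.sin(PSI)]);n=np.array([-s[1],s[0]]); d=np.asarray(P)[:2]-SF
    return np.array([d@s,d@n,P[2]])
def corner(o,w=None,side=1,l=L): # pad tip corner of finger on tool +y(side=1)
    R=Ro.from_euler('xyz',o["eef_rot"]).as_matrix(); w=o["opening"] if w is None else w
    return o["position"]+R@np.array([0,side*w/2,l])
def plan(o,th,tcp,psi=None):
    R0=Ro.from_euler('xyz',o["eef_rot"]); dr=(Ro.from_matrix(axes(th,psi))*R0.inv()).as_rotvec(); d=(np.asarray(tcp)-o["position"])/10
    n=max(np.abs(d).max()/5,np.linalg.norm(d)/5,np.linalg.norm(dr)/.149); print("rotvec",dr.round(3),"shift cm",d.round(2),"rows>=",round(n,2))
def to_c(o,th,a,b,h,w=85.4,side=1,l=L,psi=None): # put finger pad tip corner at step coords
    A=axes(th,psi); plan(o,th,W(a,b,h)-A@np.array([0,side*w/2,l]),psi)
E
python3 - <<'E'
from h import *
from cell import get_obs
c=dict(np.load("top0.npz")); P=cloud(c); hsv=cv2.cvtColor(c["frame"],cv2.COLOR_RGB2HSV)
# front edge: rows of image, last bright col of the step
pts=[]
for v in list(range(150,232))+list(range(245,250)):
    r=hsv[v,300:342].astype(int); br=(r[:,2]>90)&(r[:,1]>100)
    i=np.where(~br[10:])[0]
    if len(i): pts.append((300+10+i[0]-.5,v))
w=ray(c,pts,25)[:,:2].astype(np.float32)
l=cv2.fitLine(w,cv2.DIST_HUBER,0,.01,.01).ravel(); print("front dir",np.degrees(np.arctan2(l[1],l[0])),l, "a-offset of line pt",S(np.r_[l[2:],25]),len(pts))
for n,p in dict(bc=(514.3,-80.5,0),e=(498.6,-143.6,0),c1=(414.2,-124.1,0),c2=(582.3,-165.8,0),c3=(614.3,-37,0),c4=(446.2,4.8,0)).items(): print(n,S(p).round(1))
cup=(hsv[...,2]>80)&(hsv[...,0]<13)&(hsv[...,1]>120)
m=np.zeros(cup.shape,bool);m[138:160,295:318]=1
q=P[m&(P[...,2]>55)]; q=q[q[:,2]<90]; print("cup rim",q.min(0),q.max(0),len(q))
to_c(get_obs(),25,-205,-6,90)
E
```

```text
front dir -10.219675 [ 9.8413473e-01 -1.7742269e-01  5.7255365e+02 -1.5861273e+00] a-offset of line pt [ 2.16764994e-02 -4.97358563e+01  2.50000000e+01] 87
bc [-88.   -6.4   0. ]
e [-152.8   -2.1    0. ]
c1 [-148.6   84.4    0. ]
c2 [-159.9  -88.4    0. ]
c3 [-27.4 -97.1   0. ]
c4 [-16.1  75.8   0. ]
cup rim [671.81711081  42.09722237  55.03276279] [717.03658039  85.01338166  79.61758591] 113
rotvec [ 0.438  0.04  -0.527] shift cm [ 28.45  37.42 -12.9 ] rows>= 9.75
```

Emit:
{"api": "move_arm", "payload": {"increments": "0.044 0.004 -0.053 2.85 3.74 -0.8 8.54;0.044 0.004 -0.053 2.85 3.74 -0.8 8.54;0.044 0.004 -0.053 2.85 3.74 -0.8 8.54;0.044 0.004 -0.053 2.85 3.74 -0.8 8.54;0.044 0.004 -0.053 2.85 3.74 -0.8 8.54;0.044 0.004 -0.053 2.85 3.74 -0.8 8.54;0.044 0.004 -0.053 2.85 3.74 -0.8 8.54;0.044 0.004 -0.053 2.85 3.74 -0.8 8.54"}}

```text
time: 0.9
position: [440.5, -254.0, 233.4]
eef_rot: [-2.774, -0.006, -0.099]
force: [0.6, -0.1, -0.5]
opening: 85.3
```

```bash
python3 - <<'E'
from h import *
from cell import *
o=get_obs(); print(o["time"],o["position"],o["q"].round(2),o["force"],S(corner(o)))
to_c(o,25,-195,-6,60)
c=camera("wrist"); cv2.imwrite("pics/w1.png",c["frame"][...,::-1]); print(c["T_tool_cam"].round(2).tolist(),c["fx"],c["cx"],c["cy"])
E
```

```text
0.9 [ 440.47157359 -253.9950452   233.35343261] [-0.75 -0.03  1.51  0.31  1.87  0.98] [ 0.56804018 -0.05781844 -0.46721359] [-285.39472532   33.95746481  150.26653239]
rotvec [ 0.069 -0.003 -0.079] shift cm [ 5.59  7.61 -8.95] rows>= 2.6
[[0.0, 0.96, 0.27, 70.04], [1.0, -0.0, -0.0, 1.44], [-0.0, 0.27, -0.96, -69.58], [0.0, 0.0, 0.0, 1.0]] 339.0181717529726 322.91407788253434 197.73230149832693
```

View pics/w1.png

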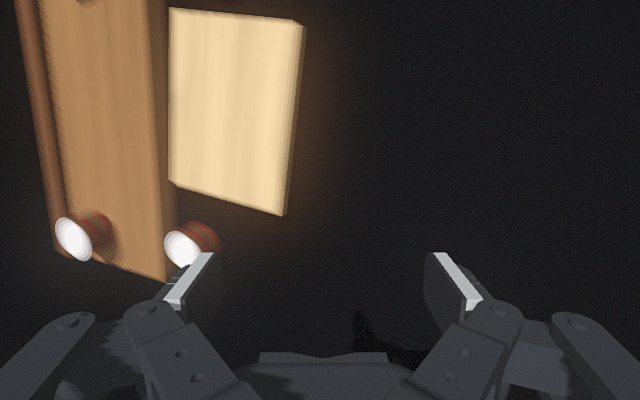

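The wrist view shows the board at upper centre, with its right-hand edge near (295,120). Both fingers have slim pads, and the tips are at about (210,255) and (435,255). Next I'll measure the tip reach from depth and continue.

Emit:
{"api": "move_arm", "payload": {"increments": "0.023 -0.001 -0.026 1.86 2.54 -2.3 8.54;0.023 -0.001 -0.026 1.86 2.54 -2.3 8.54;0.023 -0.001 -0.026 1.86 2.54 -2.3 8.54;0 0 0 0 0 -1 8.54;0 0 0 0 0 0 8.54;0 0 0 0 0 0 8.54;0 0 0 0 0 0 8.54;0 0 0 0 0 0 8.54"}}

```text
time: 1.75
position: [500.3, -168.9, 149.3]
eef_rot: [-2.696, 0.004, -0.176]
force: [-0.2, -0.0, 0.3]
opening: 85.4
```

```bash
python3 - <<'E'
from h import *
from cell import *
o=get_obs(); print(o["time"],o["position"],o["force"],S(corner(o)))
c=camera("wrist"); cv2.imwrite("pics/w2.png",c["frame"][...,::-1]); np.savez("w2.npz",**c)
d=c["depth"];v,u=np.mgrid[0:400,0:640]
Q=np.stack([(u-c["cx"])/c["fx"]*d,-(v-c["cy"])/c["fy"]*d,-d],-1)@c["T_tool_cam"][:3,:3].T+c["T_tool_cam"][:3,3]
f=Q[(d>0)&(Q[...,2]>40)&(Q[...,2]<90)&(abs(Q[...,0])<14)&(Q[...,1]>30)&(Q[...,1]<75)]
for z in range(40,90,3):
    g=f[(f[:,2]>=z)&(f[:,2]<z+3)]
    if len(g): print(z,len(g),g.min(0).round(1),g.max(0).round(1))
R=Ro.from_euler('xyz',o["eef_rot"]).as_matrix()
Pw=Q@R.T+o["position"]
# board face: back plane extents in step frame
m=(Pw[...,2]>13)&(Pw[...,2]<26)&(cv2.cvtColor(c["frame"],cv2.COLOR_RGB2HSV)[...,1]<125)&(c["frame"][...,0]>150)
q=Pw[m]; 
if len(q): 
    r=cv2.minAreaRect(q[:,:2].astype(np.float32)); print("board",r, S([*r[0],20]), np.median(q[:,2]))
E
```

```text
1.75 [ 500.27897076 -168.92180372  149.25591263] [-0.22667041 -0.01402963  0.28515122] [-184.70819592   -7.94928403   65.34535728]
40 267 [-10.6  43.6  40. ] [12.6 57.5 42.9]
43 255 [-10.5  43.5  43. ] [12.4 58.  46. ]
46 237 [-10.3  43.6  46. ] [12.4 57.7 49. ]
49 212 [-10.1  43.5  49. ] [12.3 57.  52. ]
52 196 [-10.   43.5  52. ] [12.3 55.9 55. ]
55 123 [-10.5  43.6  55. ] [12.  50.5 58. ]
58 52 [-9.4 43.7 58. ] [ 9.6 44.5 60.5]
board ((521.049560546875, -2.446807861328125), (304.0985107421875, 301.9652404785156), 79.85951232910156) [-9.94598984  0.80182884 20.        ] 19.31100518348353
```

```bash
sed -i 's/L=72.6/L=60.0/' h.py; python3 - <<'E'
from h import *
from cell import *
o=get_obs(); to_c(o,40,-175,-5,4)
E
```

```text
rotvec [ 0.248 -0.048 -0.002] shift cm [-0.39 -0.27 -7.2 ] rows>= 1.7
```

Emit:
{"api": "move_arm", "payload": {"increments": "0.083 -0.016 0 -0.13 -0.09 -2.0 8.54;0.083 -0.016 0 -0.13 -0.09 -2.0 8.54;0.083 -0.016 0 -0.13 -0.09 -1.6 8.54;0 0 0 0 0 -0.5 8.54;0 0 0 0 0 -0.4 8.54;0 0 0 0 0 -0.3 8.54;0 0 0 0 0 -0.2 8.54;0 0 0 0 0 -0.2 8.54"}}

```text
time: 2.6
position: [499.4, -175.8, 84.7]
eef_rot: [-2.448, -0.018, -0.179]
force: [-1.0, 0.3, 0.1]
opening: 85.5
```

```bash
python3 - <<'E'
from h import *
from cell import *
o=get_obs(); print(o["time"],o["force"],S(corner(o))); to_c(o,40,-155,-5,3.5);to_c(o,40,-125,-5,3.5)
E
```

```text
2.6 [-0.9509269   0.34205083  0.14381279] [-178.90442303   -9.94363155   11.28548627]
rotvec [0.007 0.017 0.001] shift cm [ 0.06  2.38 -0.78] rows>= 0.5
rotvec [0.007 0.017 0.001] shift cm [ 0.59  5.34 -0.78] rows>= 1.09
```

Emit:
{"api": "move_arm", "payload": {"increments": "0.007 0.017 0 0 0 -0.3 8.54;0 0 0 0 0 -0.3 8.54;0 0 0 -0.2 0 -0.2 8.54;0 0 0 -0.2 0 -0.1 8.54;0 0 0 0 0 0 8.54;0 0 0 0.1 0.7 0 8.54;0 0 0 0.1 0.7 0 8.54;0 0 0 0 0.5 0 8.54"}}

```text
time: 3.4
position: [498.4, -155.7, 77.2]
eef_rot: [-2.446, -0.002, -0.179]
force: [0.0, -0.4, 0.9]
opening: 85.7
```

```bash
python3 - <<'E'
from h import *
from cell import *
o=get_obs(); print(o["time"],o["force"],S(corner(o))); to_c(o,40,-125,-5,3.5)
E
```

```text
3.4 [ 0.00673465 -0.40706851  0.87098162] [-159.29109735   -4.20157924    3.62861504]
rotvec [0.003 0.002 0.001] shift cm [ 0.7   3.33 -0.02] rows>= 0.68
```

Emit:
{"api": "move_arm", "payload": {"increments": "0 0 0 0.08 0.45 0 8.54;0 0 0 0.08 0.45 0 8.54;0 0 0 0.08 0.45 0 8.54;0 0 0 0.08 0.45 0 8.54;0 0 0 0.08 0.4 0 8.54;0 0 0 0.08 0.4 0 8.54;0 0 0 0.05 0.3 0 8.54;0 0 0 0.05 0.3 0 8.54"}}

```text
time: 4.2
position: [505.1, -121.9, 77.1]
eef_rot: [-2.451, -0.004, -0.18]
force: [0.6, -5.3, 0.1]
opening: 85.0
```

```bash
python3 - <<'E'
from h import *
from cell import *
o=get_obs(); print(o["time"],o["force"],S(corner(o))); to_c(o,40,-122,-5,5)
c=camera("scene"); cv2.imwrite("pics/s2.png",cv2.resize(c["frame"][110:260,250:420,::-1],None,fx=4,fy=4)); 
E
```

```text
4.2 [ 0.61980934 -5.30505097  0.14565024] [-124.88458213   -4.9331249     3.80812816]
rotvec [0.008 0.003 0.002] shift cm [0.08 0.24 0.13] rows>= 0.06
```

View pics/s2.png

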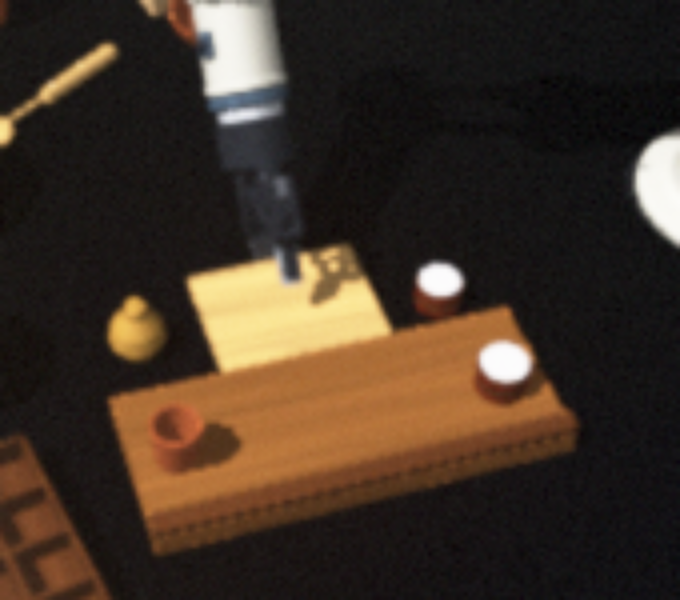

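The board is flush against the step and the finger is in its bevel (contact force 5 N). Next I'll compute the lever path.

```bash
cat >> h.py <<'E'
PTS=np.array([(10,0),(120,0),(130,10),(130,20),(0,20),(0,10)],float)
def bpose(phi):
    p=np.radians(phi); A=np.array([[np.cos(p),np.sin(p)],[-np.sin(p),np.cos(p)]]) # cols: u->(c,-s), v->(s,c)
    q=PTS@A.T; o=np.array([0,-q[:,1].min()])
    q=q+o; low=q[q[:,1]<25.01,0].max()
    # step top corner (0,25) against back/edge segments
    poly=np.vstack([q,q[:1]]); xs=[low]
    for (x0,y0),(x1,y1) in zip(poly[:-1],poly[1:]):
        if min(y0,y1)<=25<=max(y0,y1) and y0!=y1: xs.append(x0+(25-y0)/(y1-y0)*(x1-x0))
    o[0]-=max(xs); return A,o
def bpt(phi,u,v): A,o=bpose(phi); return A@np.array([u,v])+o
E
python3 - <<'E'
from h import *
from cell import *
o=get_obs(); z=np.array([np.sin(np.radians(40)),-np.cos(np.radians(40))])
c0=S(corner(o))[[0,2]]; print(c0,bpt(0,0,10))
prev=c0
for i,phi in enumerate(np.linspace(0,50,17)[1:]):
    d=-6+18*min(1,i/10)
    C=bpt(phi,10,0)+d*z; dd=C-prev; prev=C
    print(i,round(phi,1),bpt(phi,0,10).round(1),C.round(1),"step xyz cm",(np.array([dd[0]*np.cos(PSI),dd[0]*np.sin(PSI),dd[1]])/10).round(2))
E
```

```text
[-124.97691077    3.62898017] [-130.   10.]
0 3.1 [-130.4   16.5] [-124.8   10.6] step xyz cm [0.   0.02 0.7 ]
1 6.2 [-130.3   23. ] [-124.2   15.2] step xyz cm [0.01 0.06 0.46]
2 9.4 [-129.9   29.4] [-123.2   19.8] step xyz cm [0.02 0.1  0.46]
3 12.5 [-129.1   35.7] [-121.9   24.3] step xyz cm [0.02 0.13 0.45]
4 15.6 [-127.9   42. ] [-120.2   28.7] step xyz cm [0.03 0.17 0.44]
5 18.8 [-126.3   48. ] [-118.1   33.1] step xyz cm [0.04 0.2  0.44]
6 21.9 [-124.4   54. ] [-115.7   37.3] step xyz cm [0.04 0.24 0.42]
7 25.0 [-122.    59.8] [-113.    41.4] step xyz cm [0.05 0.27 0.41]
8 28.1 [-119.4   65.4] [-109.9   45.4] step xyz cm [0.06 0.31 0.4 ]
9 31.2 [-116.3   70.8] [-106.4   49.3] step xyz cm [0.06 0.34 0.38]
10 34.4 [-112.9   76. ] [-102.6   52.9] step xyz cm [0.07 0.37 0.37]
11 37.5 [-109.2   81. ] [-99.7  57.8] step xyz cm [0.05 0.29 0.49]
12 40.6 [-105.2   85.7] [-96.4  62.4] step xyz cm [0.06 0.32 0.47]
13 43.8 [-100.8   90.2] [-92.8  66.9] step xyz cm [0.06 0.35 0.44]
14 46.9 [-96.2  94.9] [-88.9  71.6] step xyz cm [0.07 0.38 0.47]
15 50.0 [-91.2  99.6] [-84.7  76.3] step xyz cm [0.07 0.41 0.47]
```

Emit:
{"api": "move_arm", "payload": {"increments": "0 0 0 0.01 0.1 0.6 8.54;0 0 0 0.01 0.1 0.5 8.54;0 0 0 0.02 0.1 0.45 8.54;0 0 0 0.02 0.13 0.45 8.54;0 0 0 0.03 0.17 0.44 8.54;0 0 0 0.04 0.2 0.44 8.54;0 0 0 0.04 0.24 0.42 8.54;0 0 0 0.05 0.27 0.41 8.54"}}

```text
time: 5.05
position: [505.7, -118.6, 110.7]
eef_rot: [-2.478, -0.002, -0.191]
force: [-3.9, -11.9, -0.7]
opening: 85.3
```

```bash
python3 - <<'E'
from h import *
from cell import *
o=get_obs(); print(o["time"],o["force"],S(corner(o)));
c=camera("scene"); cv2.imwrite("pics/s3.png",cv2.resize(c["frame"][110:260,250:420,::-1],None,fx=4,fy=4)); 
E
```

```text
5.05 [ -3.93795851 -11.88420253  -0.66141865] [-123.61572963   -4.82001136   37.14838518]
```

View pics/s3.png

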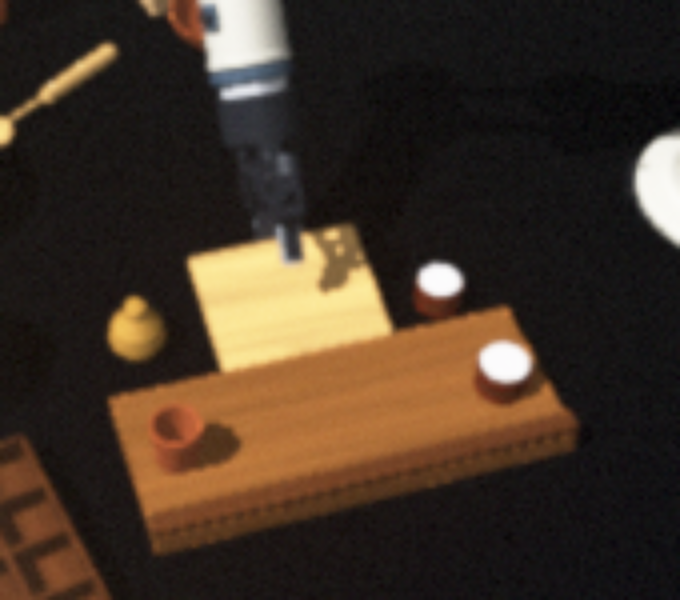

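The board's near edge has lifted off the cloth. I'll measure its tilt from depth.

```bash
cat >> h.py <<'E'
def fitboard(c,box=None):
    P=cloud(c); f=c["frame"].astype(int)
    hsv=cv2.cvtColor(c["frame"],cv2.COLOR_RGB2HSV)
    s=np.array([np.cos(PSI),np.sin(PSI)]);n=np.array([-s[1],s[0]]); D=P[...,:2]-SF
    a=D@s;b=D@n;h=P[...,2]
    m=(hsv[...,1]<130)&(hsv[...,1]>50)&(hsv[...,2]>150)&(hsv[...,0]>14)&(hsv[...,0]<30)&(a>-170)&(a<160)&(abs(b)<105)&(h>3)&(h<180)
    m=cv2.erode(m.astype(np.uint8),np.ones((3,3)))>0
    Q=np.c_[a[m],b[m],h[m]]; 
    for _ in range(3):
        C=np.median(Q,0) if _==0 else Q.mean(0); U,S_,V=np.linalg.svd(Q-C,full_matrices=False); nn=V[2]*np.sign(V[2][2]); r=abs((Q-C)@nn); Q=Q[r<3*max(np.median(r),.7)]
    return Q,Q.mean(0),nn
E
python3 - <<'E'
from h import *
from cell import *
for k in("scene","top"):
    c=camera(k); Q,C,n=fitboard(c); print(k,len(Q),"mean",C.round(1),"n",n.round(3),"phi",np.degrees(np.arctan2(n[0],n[2])).round(1),Q.min(0).round(1),Q.max(0).round(1))
o=get_obs();print(S(corner(o)),o["force"],{p:bpt(p,0,10).round(1).tolist()+bpt(p,10,0).round(1).tolist() for p in(10,12,14,16,18,20)})
E
```

```text
scene 791 mean [-58.4 -20.5  35.6] n [ 0.27  -0.001  0.963] phi 15.7 [-122.9  -88.    17.7] [-7.8 72.5 56.5]
top 1612 mean [-52.7 -10.3  34. ] n [ 0.268 -0.001  0.963] phi 15.5 [-122.4  -85.2   16.7] [-0.5 78.6 56.6]
[-123.60939371   -4.84600851   37.39851646] [ -2.37271283 -11.82182383  -0.20235604] {10: [-129.8, 30.7, -121.6, 19.1], 12: [-129.2, 34.7, -121.5, 22.9], 14: [-128.6, 38.7, -121.3, 26.6], 16: [-127.7, 42.7, -120.9, 30.3], 18: [-126.7, 46.6, -120.3, 34.0], 20: [-125.6, 50.4, -119.6, 37.6]}
```

Emit:
{"api": "move_arm", "payload": {"increments": "0 0 0 -0.08 -0.45 -0.2 8.54;0 0 0 0 0 -0.4 8.54;0 0 0 0.02 0.1 -0.4 8.54;0 0 0 0.06 0.35 -0.4 8.54;0 0 0 0.06 0.35 -0.3 8.54;0 0 0 0.06 0.35 0 8.54;0 0 0 0.04 0.25 0 8.54;0 0 0 0 0 0 8.54"}}

```text
time: 6.0
position: [506.0, -114.9, 88.5]
eef_rot: [-2.494, -0.001, -0.198]
force: [0.1, -1.0, -1.1]
opening: 85.5
```

```bash
cat > st.py <<'E'
from h import *
from cell import *
c=camera("top"); Q,C,n=fitboard(c); phi=np.degrees(np.arctan2(n[0],n[2])); print("mean",C.round(1),"n",n.round(3),"phi",phi.round(1),"yawtilt",n[1].round(3),Q.min(0).round(1),Q.max(0).round(1))
o=get_obs();print("t",o["time"],"C",S(corner(o)).round(1),"f",o["force"].round(1),"F",bpt(phi,10,0).round(1),"E",bpt(phi,0,10).round(1))
E
python3 st.py
```

```text
mean [-53.1 -13.   25.7] n [0.145 0.001 0.989] phi 8.3 yawtilt 0.001 [-125.7  -85.7   14.5] [-0.6 78.4 39.5]
t 6.05 C [-121.    -4.3   14.7] f [ 0.5 -6.5 -0.7] F [-121.6   16. ] E [-130.1   27.3]
```

```bash
cat > path.py <<'E'
import sys
from h import *
from cell import *
p0,p1,d0,d1,th=map(float,sys.argv[1:6]); o=get_obs()
z=np.array([np.sin(np.radians(th)),-np.cos(np.radians(th))])
R0=Ro.from_euler('xyz',o["eef_rot"]); T=o["position"].copy(); dr=(Ro.from_matrix(axes(th))*R0.inv()).as_rotvec()
for i in range(1,9):
    C=bpt(p0+(p1-p0)*i/8,10,0)+(d0+(d1-d0)*i/8)*z
    R=Ro.from_rotvec(dr*i/8)*R0
    T2=W(C[0],-4,C[1])-R.as_matrix()@np.array([0,o["opening"]/2,L]); print((dr/8).round(3),((T2-T)/10).round(2)); T=T2
E
python3 path.py 9 25 2 10 40
```

```text
[ 0.006 -0.001  0.002] [-0.01  0.09  0.4 ]
[ 0.006 -0.001  0.002] [0.01 0.04 0.3 ]
[ 0.006 -0.001  0.002] [0.01 0.05 0.29]
[ 0.006 -0.001  0.002] [0.01 0.07 0.29]
[ 0.006 -0.001  0.002] [0.02 0.08 0.29]
[ 0.006 -0.001  0.002] [0.02 0.09 0.28]
[ 0.006 -0.001  0.002] [0.02 0.11 0.28]
[ 0.006 -0.001  0.002] [0.02 0.12 0.27]
```

Emit:
{"api": "move_arm", "payload": {"increments": "0.006 0 0.002 0 0.1 0.4 8.54;0.006 0 0.002 0.01 0.1 0.32 8.54;0.006 0 0.002 0.01 0.1 0.32 8.54;0.006 0 0.002 0.01 0.1 0.32 8.54;0.006 0 0.002 0.02 0.1 0.3 8.54;0.006 0 0.002 0.02 0.12 0.3 8.54;0.006 0 0.002 0.02 0.13 0.3 8.54;0.006 0 0.002 0.02 0.15 0.3 8.54"}}

```text
time: 6.85
position: [506.7, -113.2, 110.8]
eef_rot: [-2.465, 0.008, -0.189]
force: [-0.9, -5.0, -1.9]
opening: 85.2
```

```bash
python3 st.py; python3 path.py 22 40 8 12 40
```

```text
mean [-50.4 -12.3  36.2] n [ 0.344 -0.     0.939] phi 20.1 yawtilt -0.0 [-120.   -85.1   15.3] [-1.  78.4 64.7]
t 6.9 C [-116.8   -4.2   37.8] f [-1.7 -5.1  0.3] F [-119.5   37.9] E [-125.5   50.7]
[ 0.002 -0.001  0.001] [0.05 0.45 0.09]
[ 0.002 -0.001  0.001] [0.02 0.14 0.35]
[ 0.002 -0.001  0.001] [0.02 0.16 0.34]
[ 0.002 -0.001  0.001] [0.03 0.18 0.33]
[ 0.002 -0.001  0.001] [0.03 0.2  0.33]
[ 0.002 -0.001  0.001] [0.03 0.21 0.32]
[ 0.002 -0.001  0.001] [0.03 0.23 0.31]
[ 0.002 -0.001  0.001] [0.04 0.25 0.3 ]
```

Emit:
{"api": "move_arm", "payload": {"increments": "0.003 -0.001 0.001 0.06 0.45 0.1 8.54;0.003 -0.001 0.001 0.03 0.25 0.35 8.54;0.003 -0.001 0.001 0.03 0.25 0.35 8.54;0.003 -0.001 0.001 0.03 0.25 0.35 8.54;0.003 -0.001 0.001 0.03 0.25 0.35 8.54;0.003 -0.001 0.001 0.03 0.25 0.34 8.54;0.003 -0.001 0.001 0.04 0.27 0.34 8.54;0.003 -0.001 0.001 0.04 0.28 0.33 8.54"}}

```text
time: 7.7
position: [509.5, -87.6, 137.6]
eef_rot: [-2.434, 0.006, -0.178]
force: [0.1, -1.6, -1.2]
opening: 85.5
```

```bash
python3 st.py; python3 path.py 40 54 11 14 36
```

```text
mean [-43.2 -16.1  49.2] n [0.7   0.    0.714] phi 44.4 yawtilt 0.0 [-95.8 -83.6   6.3] [ -1.9  78.8 101.2]
t 7.75 C [-89.   -2.6  64.9] f [ 0.2  0.2 -0.1] F [-99.7  77. ] E [-99.8  91.2]
[-0.01   0.001 -0.   ] [ 0.02 -0.66 -0.08]
[-0.01   0.001 -0.   ] [0.05 0.29 0.22]
[-0.01   0.001 -0.   ] [0.05 0.3  0.22]
[-0.01   0.001 -0.   ] [0.05 0.31 0.25]
[-0.01   0.001 -0.   ] [0.05 0.32 0.24]
[-0.01   0.001 -0.   ] [0.05 0.33 0.23]
[-0.01   0.001 -0.   ] [0.06 0.34 0.22]
[-0.01   0.001 -0.   ] [0.06 0.35 0.22]
```

```bash
python3 - <<'E'
from h import *
from cell import *
o=get_obs(); C=S(corner(o)); to_c(o,45,C[0],-4,C[2])
E
```

```text
rotvec [ 0.076 -0.019 -0.001] shift cm [-0.01 -0.58 -0.07] rows>= 0.52
```

Emit:
{"api": "move_arm", "payload": {"increments": "0.038 -0.01 0 0 -0.29 -0.03 8.54;0.038 -0.01 0 0 -0.29 -0.03 8.54;0 0 0 -0.07 -0.4 -0.23 7.6;0 0 0 -0.07 -0.4 -0.23 6.7;0 0 0 -0.07 -0.4 -0.23 5.8;0 0 0 -0.07 -0.4 -0.23 4.9;0 0 0 0 0 0 4.9;0 0 0 0 0 0 4.9", "force": 20}}

```text
time: 8.55
position: [506.5, -108.8, 128.2]
eef_rot: [-2.354, -0.0, -0.175]
force: [0.6, -1.1, -0.5]
opening: 49.2
```

```bash
python3 st.py;python3 - <<'E'
from cell import *
print(get_obs()["opening"],get_obs()["eef_rot"])
E
```

```text
mean [-41.5 -10.   47.3] n [ 0.698 -0.001  0.716] phi 44.3 yawtilt -0.001 [-95.2 -83.5   6.4] [-1.9 79.2 99.4]
t 8.6 C [-92.   -3.6  68.6] f [-0.3 -0.8 -0.2] F [-99.8  76.8] E [-100.   91.]
48.87607265928507 [-2.35410812e+00 -1.47200837e-04 -1.74613395e-01]
```

Emit:
{"api": "move_arm", "payload": {"increments": "0 0 0 -0.06 -0.3 -0.2 4.1;0 0 0 -0.06 -0.3 -0.2 3.3;0 0 0 -0.05 -0.28 -0.2 2.6;0 0 0 -0.03 -0.15 -0.15 2.0;0 0 0 0 0 0 1.2;0 0 0 0 0 0 1.2;0 0 0 0 0 0 1.2;0 0 0 0 0 0 1.2", "force": 50}}

```text
time: 9.4
position: [504.5, -120.0, 120.4]
eef_rot: [-2.355, -0.001, -0.175]
force: [-1.5, -1.6, 0.4]
opening: 19.0
```

```bash
python3 st.py;python3 - <<'E'
from cell import *
import cv2,numpy as np
print(get_obs()["opening"],get_obs()["eef_rot"],get_obs()["position"])
c=camera("scene"); cv2.imwrite("pics/s4.png",cv2.resize(c["frame"][90:260,240:430,::-1],None,fx=3,fy=3))
E
```

```text
mean [-47.1  -2.6  53.5] n [0.703 0.    0.711] phi 44.7 yawtilt 0.0 [-94.9 -85.    5.6] [ -1.9  79.  100.4]
t 9.45 C [-92.8  -3.6  71.3] f [ 0.1 -1.3 -0.8] F [-99.4  77.3] E [-99.5  91.5]
19.033603285681014 [-2.35477278e+00 -8.60774309e-04 -1.74600721e-01] [ 504.49044763 -119.99408342  120.40068445]
```

View pics/s4.png

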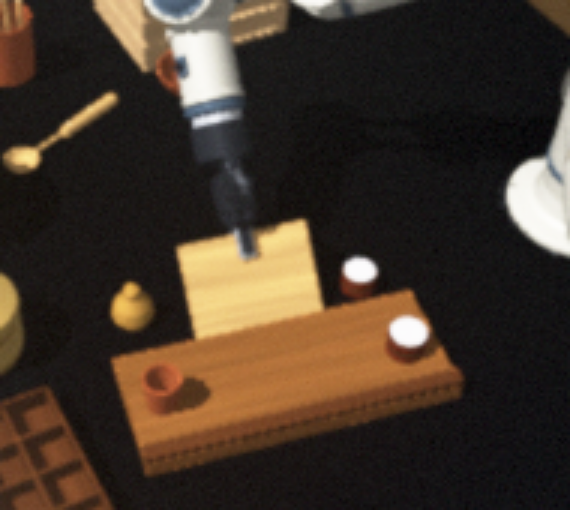

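```bash
cat > grip.py <<'E'
import sys
from h import *
from cell import *
UV=np.array([-36.,10.])   # TCP in board frame (set below)
def bp(phi):
    if phi<=90: A,o=bpose(phi); return A,o+np.array([-1,1])
    p=np.radians(phi); A=np.array([[np.cos(p),np.sin(p)],[-np.sin(p),np.cos(p)]])
    return A,np.array([-.5,26])-A@np.array([105,20.])
if __name__=="__main__":
    o=get_obs(); s=S(o["position"]); A,of=bpose(45.0); print("uv",(A.T@(s[[0,2]]-of)).round(1))
    UV=np.array(eval(sys.argv[3])); p0,p1=map(float,sys.argv[1:3])
    R0=Ro.from_euler('xyz',o["eef_rot"]); T=o["position"]
    for i in range(1,9):
        p=p0+(p1-p0)*i/8; A,of=bp(p); t=A@UV+of; R=Ro.from_matrix(axes(90-p))
        T2=W(t[0],s[1] if i<1 else -3.5,t[1]); dr=(R*R0.inv()).as_rotvec(); print(p,dr.round(3),((T2-T)/10).round(2),t.round(0)); T=T2;R0=R
E
python3 grip.py 45 85 "(-36,10)"
```

```text
uv [-41.1   9.2]
50.0 [-0.087  0.016 -0.003] [0.21 1.3  0.77] [-115.  128.]
55.0 [-0.086  0.015  0.   ] [0.19 1.08 0.88] [-104.  137.]
60.0 [-0.086  0.015  0.   ] [0.21 1.16 0.78] [-93. 145.]
65.0 [-0.086  0.015  0.   ] [0.22 1.22 0.67] [-80. 151.]
70.0 [-0.086  0.015 -0.   ] [0.23 1.28 0.55] [-67. 157.]
75.0 [-0.086  0.015  0.   ] [0.24 1.33 0.44] [-54. 161.]
80.0 [-0.086  0.015  0.   ] [0.25 1.37 0.31] [-40. 164.]
85.0 [-0.086  0.015  0.   ] [0.25 1.4  0.19] [-25. 166.]
```

```bash
python3 grip.py 45 85 "(-41,9.5)"
```

```text
uv [-41.1   9.2]
50.0 [-0.087  0.016 -0.003] [0.15 0.95 1.13] [-119.  132.]
55.0 [-0.086  0.015  0.   ] [0.2  1.11 0.91] [-108.  141.]
60.0 [-0.086  0.015  0.   ] [0.21 1.19 0.81] [-96. 149.]
65.0 [-0.086  0.015  0.   ] [0.23 1.26 0.69] [-83. 156.]
70.0 [-0.086  0.015 -0.   ] [0.24 1.32 0.57] [-69. 162.]
75.0 [-0.086  0.015  0.   ] [0.25 1.37 0.45] [-55. 166.]
80.0 [-0.086  0.015  0.   ] [0.25 1.41 0.33] [-41. 169.]
85.0 [-0.086  0.015  0.   ] [0.26 1.44 0.2 ] [-26. 171.]
```

Emit:
{"api": "move_arm", "payload": {"increments": "-0.087 0.016 -0.003 0.15 0.95 1.13 1.2;-0.086 0.015 0 0.2 1.11 0.91 1.2;-0.086 0.015 0 0.21 1.19 0.81 1.2;-0.086 0.015 0 0.23 1.26 0.69 1.2;-0.086 0.015 0 0.24 1.32 0.57 1.2;-0.086 0.015 0 0.25 1.37 0.45 1.2;-0.086 0.015 0 0.25 1.41 0.33 1.2;-0.086 0.015 0 0.26 1.44 0.2 1.2"}}

```text
time: 10.3
position: [520.8, -17.3, 170.8]
eef_rot: [-3.074, -0.004, -0.184]
force: [-0.1, 1.1, -3.7]
opening: 19.2
```

```bash
python3 - <<'E'
from h import *
from cell import *
o=get_obs(); R=Ro.from_euler('xyz',o["eef_rot"]).as_matrix(); print(o["time"],o["force"].round(1),o["opening"],S(o["position"]).round(1),"theta",np.degrees(np.arctan2(R[:2,2]@[np.cos(PSI),np.sin(PSI)],-R[2,2])).round(1),o["q"].round(2))
E
python3 grip.py 85 125 "(-41,9.5)"
```

```text
10.3 [-0.1  1.1 -3.7] 19.204258551201267 [-24.6  -1.6 170.8] theta 3.9 [-0.13 -0.12  1.67  0.07  1.58  1.62]
uv [ -3.2 118.3]
90.0 [-0.066  0.016  0.005] [0.42 1.26 0.12] [-12. 172.]
95.0 [-0.086  0.015  0.   ] [0.23 1.31 0.04] [  2. 172.]
100.0 [-0.086  0.015 -0.   ] [ 0.23  1.25 -0.08] [ 15. 172.]
105.0 [-0.086  0.015 -0.   ] [ 0.22  1.24 -0.19] [ 27. 170.]
110.0 [-0.086  0.015 -0.   ] [ 0.22  1.22 -0.3 ] [ 40. 167.]
115.0 [-0.086  0.015  0.   ] [ 0.21  1.19 -0.4 ] [ 52. 163.]
120.0 [-0.086  0.015 -0.   ] [ 0.21  1.15 -0.51] [ 63. 158.]
125.0 [-0.086  0.015 -0.   ] [ 0.2   1.11 -0.61] [ 75. 152.]
```

Emit:
{"api": "move_arm", "payload": {"increments": "-0.066 0.016 0.005 0.4 1.26 0.12 1.2;-0.086 0.015 0 0.23 1.31 0.04 1.2;-0.086 0.015 0 0.23 1.25 -0.08 1.2;-0.086 0.015 0 0.22 1.24 -0.19 1.2;-0.086 0.015 0 0.22 1.22 -0.3 1.2;-0.086 0.015 0 0.21 1.19 -0.4 1.2;-0.086 0.015 0 0.21 1.15 -0.51 1.2;-0.086 0.015 0 0.2 1.11 -0.61 1.2"}}

```text
time: 11.1
position: [537.9, 85.2, 150.1]
eef_rot: [2.5, -0.002, -0.175]
force: [0.6, -2.9, -2.6]
opening: 19.3
```

```bash
python3 - <<'E'
from h import *
from cell import *
o=get_obs(); R=Ro.from_euler('xyz',o["eef_rot"]).as_matrix(); print(o["time"],o["force"].round(1),o["opening"],S(o["position"]).round(1),"theta",np.degrees(np.arctan2(R[:2,2]@[np.cos(PSI),np.sin(PSI)],-R[2,2])).round(1),o["q"].round(2))
c=camera("scene"); cv2.imwrite("pics/s5.png",cv2.resize(c["frame"][90:260,240:430,::-1],None,fx=3,fy=3))
E
python3 grip.py 125 157 "(-41,9.5)"
```

```text
11.1 [ 0.6 -2.9 -2.6] 19.30944625739991 [ 79.3  -0.3 150.1] theta -36.8 [ 0.35  0.19  1.49 -0.56  1.78  2.07]
uv [ 87.4 176.2]
129.0 [-0.031  0.004 -0.005] [ 0.46  0.21 -0.16] [ 83. 146.]
133.0 [-0.069  0.012  0.   ] [ 0.14  0.8  -0.61] [ 91. 140.]
137.0 [-0.069  0.012  0.   ] [ 0.14  0.76 -0.67] [ 99. 133.]
141.0 [-0.069  0.012  0.   ] [ 0.13  0.71 -0.72] [106. 126.]
145.0 [-0.069  0.012 -0.   ] [ 0.12  0.66 -0.77] [113. 118.]
149.0 [-0.069  0.012 -0.   ] [ 0.11  0.61 -0.81] [119. 110.]
153.0 [-0.069  0.012  0.   ] [ 0.1   0.55 -0.86] [125. 102.]
157.0 [-0.069  0.012 -0.   ] [ 0.09  0.49 -0.89] [130.  93.]
```

View pics/s5.png

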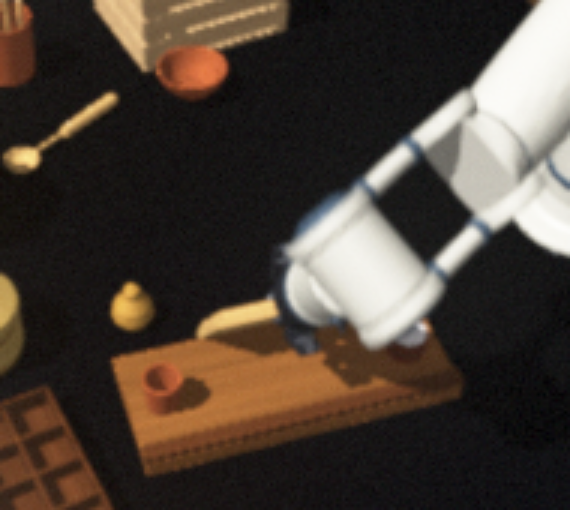

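Emit:
{"api": "move_arm", "payload": {"increments": "-0.03 0.005 -0.005 0.3 0.2 -0.1 1.2;-0.069 0.012 0 0.18 0.8 -0.61 1.2;-0.069 0.012 0 0.18 0.76 -0.67 1.2;-0.069 0.012 0 0.17 0.71 -0.72 1.2;-0.069 0.012 0 0.12 0.66 -0.77 1.2;-0.069 0.012 0 0.11 0.61 -0.81 1.2;-0.069 0.012 0 0.1 0.55 -0.86 1.2;-0.06 0.01 0 0.09 0.45 -0.8 1.2"}}

```text
time: 11.95
position: [549.0, 135.1, 93.2]
eef_rot: [1.98, 0.004, -0.183]
force: [0.1, -4.6, 1.2]
opening: 19.5
```

```bash
cat > st2.py <<'E'
from h import *
from cell import *
o=get_obs(); R=Ro.from_euler('xyz',o["eef_rot"]).as_matrix(); print(o["time"],o["force"].round(1),o["opening"].round(1),S(o["position"]).round(1),"theta",np.degrees(np.arctan2(R[:2,2]@[np.cos(PSI),np.sin(PSI)],-R[2,2])).round(1),o["eef_rot"].round(3),o["q"].round(2))
try:
    for k in("scene","top"):
        c=camera(k); Q,C,n=fitboard(c); print(k,len(Q),"mean",C.round(1),"n",n.round(3),"beta",np.degrees(np.arctan2(-n[0],n[2])).round(1),Q.min(0).round(1),Q.max(0).round(1))
        cv2.imwrite(f"pics/last_{k}.png",cv2.resize(c["frame"][90:290,220:450,::-1],None,fx=3,fy=3))
except Exception as e: print(e)
E
python3 st2.py
```

```text
Traceback (most recent call last):
  File "st2.py", line 3, in <module>
    o=get_obs(); R=Ro.from_euler('xyz',o["eef_rot"]).as_matrix(); print(o["time"],o["force"].round(1),o["opening"].round(1),S(o["position"]).round(1),"theta",np.degrees(np.arctan2(R[:2,2]@[np.cos(PSI),np.sin(PSI)],-R[2,2])).round(1),o["eef_rot"].round(3),o["q"].round(2))
                                                                                                      ^^^^^^^^^^^^^^^^^^
AttributeError: 'float' object has no attribute 'round'
```

```bash
sed -i 's/o\["opening"\].round(1)/round(float(o["opening"]),1)/' st2.py; python3 st2.py
```

```text
11.95 [ 0.1 -4.6  1.2] 19.5 [130.4  -2.3  93.2] theta -66.6 [ 1.98   0.004 -0.183] [ 0.52  0.58  1.31 -0.89  2.02  2.2 ]
scene 270 mean [ 44.4 -19.2  64.7] n [-0.394 -0.001  0.919] beta 23.2 [-15.2 -87.4  36.1] [94.  65.7 85.6]
top 1550 mean [35.1 -5.2 58.5] n [-0.377 -0.006  0.926] beta 22.2 [-21.2 -84.7  28.3] [94.7 81.4 85.3]
```

View pics/last_top.png

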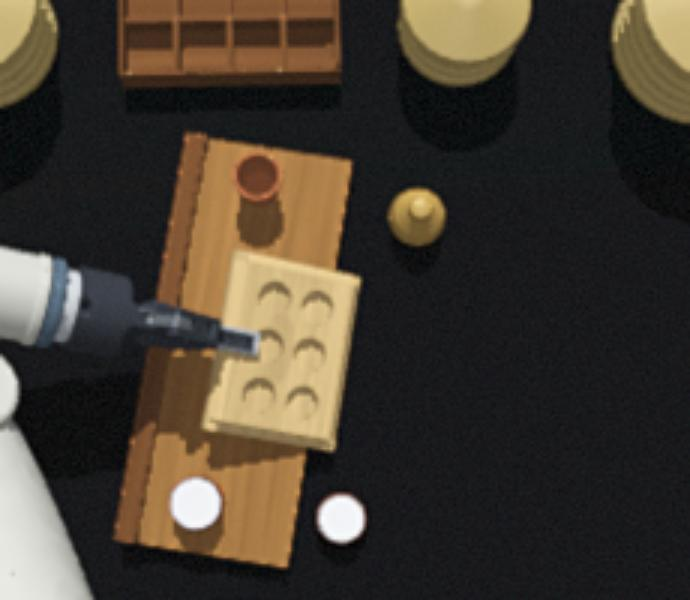

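The top view shows the board on the step with its hollows up, still gripped and tilted about 22°, midway between the cup and the drum. I'll open the jaws while the lower finger keeps supporting the board.

Emit:
{"api": "move_arm", "payload": {"increments": "0 0 0 -0.03 -0.15 0.37 2.7;0 0 0 -0.03 -0.15 0.37 3.5;0 0 0 -0.03 -0.15 0.37 4.3;0 0 0 -0.03 -0.15 0.37 5.1;0 0 0 -0.03 -0.15 0.37 5.9;0 0 0 -0.03 -0.15 0.37 6.7;0 0 0 -0.03 -0.15 0.37 7.5;0 0 0 -0.03 -0.15 0.37 8.3", "force": 20}}

```text
time: 12.85
position: [545.6, 121.2, 124.7]
eef_rot: [1.989, 0.009, -0.185]
force: [0.8, 0.5, -1.4]
opening: 83.2
```

```bash
python3 st2.py; python3 - <<'E'
from h import *
from cell import *
o=get_obs(); print("lower tip",S(corner(o,side=-1)).round(1))
E
```

```text
12.85 [ 0.8  0.5 -1.4] 83.2 [116.   -1.5 124.7] theta -66.1 [ 1.989  0.009 -0.185] [ 0.5   0.51  1.34 -0.91  2.03  2.16]
scene 231 mean [ 47.6 -45.1  67.4] n [-0.416  0.006  0.909] beta 24.6 [-13.9 -86.4  33.9] [90.  17.2 86.2]
top 1096 mean [ 26.8 -11.5  58.9] n [-0.425 -0.008  0.905] beta 25.2 [-21.4 -83.8  31.8] [88.4 72.7 87. ]
lower tip [78.2 -0.9 62.7]
```

```bash
cat > wp.py <<'E'
import sys
from h import *
from cell import *
# args: side l w then th,a,b,h,n ...
o=get_obs(); side=int(sys.argv[1]); w=o["opening"]; R0=Ro.from_euler('xyz',o["eef_rot"]); T=o["position"]
for s in sys.argv[2:]:
    th,a,b,h,n=map(float,s.split(',')); R=Ro.from_matrix(axes(th)); T2=W(a,b,h)-R.as_matrix()@np.array([0,side*w/2,L])
    print(s,"per row",((R*R0.inv()).as_rotvec()/n).round(3),((T2-T)/10/n).round(2)); R0,T=R,T2
E
python3 wp.py -1 -- 2>/dev/null; python3 wp.py -1 " -62,92.6,-2,47.5,4" " -60,96,-2,36,4" " -45,101,-2,30,4"
```

```text
-62,92.6,-2,47.5,4 per row [ 0.017 -0.005  0.002] [ 0.05  0.24 -0.32]
 -60,96,-2,36,4 per row [ 0.009 -0.002  0.   ] [ 0.    0.03 -0.26]
 -45,101,-2,30,4 per row [ 0.064 -0.012  0.   ] [-0.06 -0.32 -0.  ]
```

Emit:
{"api": "move_arm", "payload": {"increments": "0.017 -0.005 0.002 0.05 0.24 -0.32 8.4;0.017 -0.005 0.002 0.05 0.24 -0.32 8.4;0.017 -0.005 0.002 0.05 0.24 -0.32 8.4;0.017 -0.005 0.002 0.05 0.24 -0.32 8.4;0.009 -0.002 0 0 0.05 -0.26 8.4;0.009 -0.002 0 0 0.05 -0.26 8.4;0.009 -0.002 0 0 0.05 -0.26 8.4;0.009 -0.002 0 0 0.05 -0.26 8.4"}}

```text
time: 13.75
position: [547.7, 132.3, 106.2]
eef_rot: [2.096, -0.007, -0.182]
force: [-3.5, -3.9, 10.2]
opening: 84.1
```

```bash
python3 st2.py; python3 - <<'E'
from h import *
from cell import *
o=get_obs(); print("lower tip",S(corner(o,side=-1)).round(1))
E
python3 wp.py -1 " -45,101,-2,30,4"
```

```text
13.75 [-3.5 -3.9 10.2] 84.1 [127.4  -1.5 106.2] theta -59.9 [ 2.096 -0.007 -0.182] [ 0.5   0.5   1.35 -0.82  1.97  2.2 ]
scene 327 mean [ 48.3 -45.6  51.9] n [-0.16   0.008  0.987] beta 9.2 [-18.2 -87.4  35.5] [98.4 67.6 63.7]
top 1422 mean [ 30.  -10.7  48.5] n [-0.156 -0.007  0.988] beta 9.0 [-23.8 -84.7  34. ] [98.9 77.6 62.4]
lower tip [96.7 -2.1 39.7]
 -45,101,-2,30,4 per row [ 0.064 -0.01   0.001] [-0.05 -0.34 -0.1 ]
```

Emit:
{"api": "move_arm", "payload": {"increments": "0.064 -0.01 0.001 -0.05 -0.34 0 8.4;0.064 -0.01 0.001 -0.05 -0.34 0 8.4;0.064 -0.01 0.001 -0.05 -0.34 -0.05 8.4;0.064 -0.01 0.001 -0.05 -0.34 -0.05 8.4;0 0 0 0 0 0 8.4;0 0 0 0 0 0 8.4;0 0 0 0 0 0 8.4;0 0 0 0 0 0 8.4"}}

```text
time: 14.65
position: [546.1, 119.2, 105.7]
eef_rot: [2.363, -0.003, -0.178]
force: [-0.4, -0.3, -0.2]
opening: 83.8
```

```bash
python3 st2.py; python3 - <<'E'
from h import *
from cell import *
o=get_obs(); print("lower tip",S(corner(o,side=-1)).round(1),o["ft_torque"])
E
python3 wp.py -1 " -45,103,-2,30,4"
```

```text
14.65 [-0.4 -0.3 -0.2] 83.8 [114.2  -2.4 105.7] theta -44.6 [ 2.363 -0.003 -0.178] [ 0.43  0.35  1.43 -0.64  1.82  2.17]
scene 302 mean [ 45.5 -44.9  43.7] n [ 0.003 -0.003  1.   ] beta -0.2 [-14.7 -86.2  38.5] [100.8  67.9  48.3]
top 1400 mean [29.2 -9.3 42.6] n [ 0.004 -0.006  1.   ] beta -0.2 [-23.6 -84.7  34.1] [102.2  78.5  49.7]
lower tip [102.   -2.5  33.3] [ 0.38312811 -0.09638119 -0.02308218]
 -45,103,-2,30,4 per row [-0.002  0.001  0.   ] [-0.    0.04 -0.09]
```

Emit:
{"api": "move_arm", "payload": {"increments": "0 0 0 0.2 1.2 0.6 8.4;0 0 0 0.3 1.8 2 8.4;0 0 0 0 0 3 8.4;0.128 -0.023 0 0 0 3 8.4;0.128 -0.023 0 -0.4 -2 2 8.4;0.128 -0.023 0 -0.5 -3 1 8.4;0.128 -0.023 0 -0.5 -3 0 8.4;0.128 -0.023 0 -0.5 -3 0 8.4"}}

```text
time: 15.55
position: [531.8, 49.6, 225.4]
eef_rot: [3.028, -0.008, -0.157]
force: [1.3, -1.5, -1.0]
opening: 84.0
```

```bash
python3 st2.py; python3 - <<'E'
from h import *
from cell import *
o=get_obs(); R0=Ro.from_euler('xyz',o["eef_rot"]); A=axes(0,PSI+np.pi/2); print((Ro.from_matrix(A)*R0.inv()).as_rotvec().round(3),((W(-60,-3,100)-o["position"])/10).round(2))
E
```

```text
15.55 [ 1.3 -1.5 -1. ] 84.0 [ 43.2  -0.5 225.4] theta -6.5 [ 3.028 -0.008 -0.157] [ 0.09 -0.07  1.54 -0.11  1.7   1.8 ]
scene 541 mean [ 50.5 -17.4  43.8] n [ 0.007 -0.003  1.   ] beta -0.4 [-14.8 -85.8  38.7] [98.1 67.5 48.4]
top 576 mean [43.8 32.7 43.6] n [-0.004  0.001  1.   ] beta 0.2 [-23.4 -81.3  37.3] [101.6  81.2  49.6]
[0.1   0.082 1.558] [ -1.57  -9.69 -12.63]
```

View pics/last_top.png

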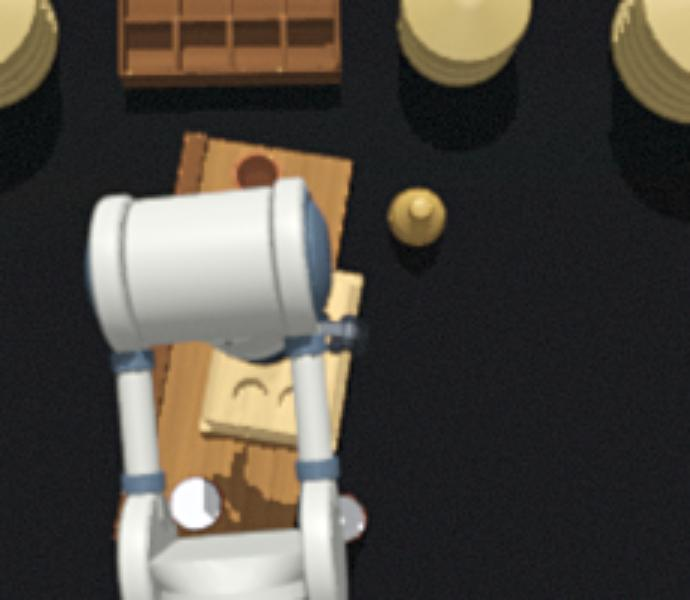

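Emit:
{"api": "move_arm", "payload": {"increments": "0.012 0.01 0.14 -0.2 -1.3 0 8.4;0.012 0.01 0.14 -0.2 -1.3 0 8.4;0.012 0.01 0.14 -0.2 -1.3 0 8.4;0.012 0.01 0.14 -0.2 -1.3 0 8.4;0.012 0.01 0.14 -0.2 -1.3 0 8.4;0.012 0.01 0.14 -0.2 -1.3 -1 8.4;0.012 0.01 0.14 -0.2 -1.3 -1 8.4;0.012 0.01 0.14 -0.2 -1.3 -1 8.4"}}

```text
time: 16.45
position: [517.4, -56.3, 200.1]
eef_rot: [3.14, 0.031, 1.008]
force: [0.2, -0.0, -0.2]
opening: 84.1
```

```bash
cat > p.py <<'E'
import sys
from h import *
from cell import *
a,b,h=map(float,sys.argv[1:4]); o=get_obs(); R0=Ro.from_euler('xyz',o["eef_rot"]); A=axes(0,PSI+np.pi/2); print(o["time"],"f",o["force"].round(1),S(o["position"]).round(1),(Ro.from_matrix(A)*R0.inv()).as_rotvec().round(3),((W(a,b,h)-o["position"])/10).round(2))
E
python3 p.py -60 -3 95
```

```text
16.45 f [ 0.2 -0.  -0.2] [-63.6  -5.1 200.1] [ 0.029 -0.009  0.385] [ -0.14   0.39 -10.51]
```

Emit:
{"api": "move_arm", "payload": {"increments": "0.01 -0.003 0.13 -0.05 0 -2 8.4;0.01 -0.003 0.13 -0.05 0 -2 8.4;0.01 -0.003 0.125 -0.05 0 -2 8.4;0 0 0 0 0 -2 8.4;0 0 0 0 0 -1.5 8.4;0 0 0 0 0 -0.9 8.4;0 0 0 0 0 0 8.4;0 0 0 0 0 0 8.4"}}

```text
time: 17.25
position: [517.6, -51.1, 91.9]
eef_rot: [-3.133, 0.004, 1.421]
force: [1.1, 0.3, 0.1]
opening: 83.7
```

```bash
python3 p.py -40 -3 89.5; python3 st2.py|tail -2
```

```text
17.25 f [1.1 0.3 0.1] [-58.4  -4.4  91.9] [ 0.003 -0.01  -0.028] [ 0.19  1.84 -0.24]
scene 563 mean [ 49.8 -11.1  43.9] n [ 0.009 -0.001  1.   ] beta -0.5 [-15.2 -86.4  38.2] [99.8 68.5 49. ]
top 1271 mean [60.5  2.2 42.2] n [-0.009 -0.002  1.   ] beta 0.5 [-23.5 -84.9  33.3] [102.   79.4  50.5]
```

Emit:
{"api": "move_arm", "payload": {"increments": "0.003 -0.01 -0.028 0.12 0.7 -0.24 8.4;0 0 0 0.12 0.7 -0.05 8.4;0 0 0 0.1 0.5 0 8.4;0 0 0 0.1 0.5 0 8.4;0 0 0 0.1 0.5 0 8.4;0 0 0 0.1 0.5 0 8.4;0 0 0 0.1 0.5 0 8.4;0 0 0 0.1 0.5 0 8.4"}}

```text
time: 18.15
position: [528.5, -6.4, 94.0]
eef_rot: [3.133, 0.002, 1.392]
force: [-1.4, -3.0, -0.2]
opening: 84.1
```

```bash
python3 p.py 4 -3 89.5; python3 st2.py|tail -2
```

```text
18.15 f [-1.4 -3.  -0.2] [-12.5  -7.2  94. ] [0.004 0.008 0.001] [-0.12  1.7  -0.45]
scene 601 mean [ 72.9 -14.   43.7] n [ 0.003 -0.002  1.   ] beta -0.2 [  6.6 -87.7  38.6] [123.5  66.8  48.8]
top 744 mean [90.1 11.9 43.7] n [0.019 0.    1.   ] beta -1.1 [  6.7 -86.1  36.9] [126.7  78.   50. ]
```

Emit:
{"api": "move_arm", "payload": {"increments": "0.004 0.008 0 -0.05 -0.4 -0.25 8.4;0 0 0 0 0 -0.25 8.4;0 0 0 0.02 0.5 0 8.4;0 0 0 0.02 0.4 -0.05 8.4;0 0 0 0.03 0.4 -0.05 8.4;0 0 0 0.03 0.3 -0.05 8.4;0 0 0 0.03 0.3 -0.05 8.4;0 0 0 0.03 0.3 -0.05 8.4"}}

```text
time: 19.05
position: [529.9, 10.0, 86.9]
eef_rot: [3.141, 0.006, 1.392]
force: [-3.8, -19.4, 6.7]
opening: 83.8
```

```bash
python3 p.py 6 -3 89.5; python3 st2.py|tail -2
```

```text
19.05 f [ -3.8 -19.4   6.7] [ 3.9 -5.7 86.9] [ 0.006 -0.     0.001] [-0.23  0.25  0.26]
scene 559 mean [ 90.9 -14.6  44.1] n [-0.007  0.001  1.   ] beta 0.4 [ 23.5 -86.4  38.8] [140.6  68.4  49. ]
top 735 mean [106.7  17.1  43.8] n [0.02  0.002 1.   ] beta -1.1 [ 23.5 -83.6  37. ] [143.8  79.8  50.4]
```

Emit:
{"api": "move_arm", "payload": {"increments": "0 0 0 -0.05 -0.3 0.1 8.4;0 0 0 -0.2 -1 0 8.4;0 0 0 -0.5 -3 0.5 8.4;0 0 0 -0.5 -3 2 8.4;0 0 0 -0.4 -2 4 8.4;0 0 0 -0.3 -2 4.5 8.4;0 0 0 -0.3 -2 4.5 8.4;0 0 0 -0.5 -4 3 8.4"}}

```text
time: 19.95
position: [496.4, -161.8, 269.2]
eef_rot: [-3.126, -0.003, 1.401]
force: [0.8, 0.0, 0.8]
opening: 84.2
```

Emit:
{"api": "move_arm", "payload": {"increments": "0 0 0 -0.5 -4 1 8.4;0 0 0 -0.5 -4 1 8.4;0 0 0 -0.5 -4 1 8.4;0 0 0 0 -4 0 8.4;0 0 0 0 -3 0 8.4;0 0 0 0 0 0 8.4;0 0 0 0 0 0 8.4;0 0 0 0 0 0 8.4"}}

```text
time: 20.75
position: [478.7, -362.9, 306.1]
eef_rot: [-3.139, -0.005, 1.401]
force: [0.4, -0.5, 0.2]
opening: 84.1
```

```bash
python3 st2.py; python3 - <<'E'
from h import *
from cell import camera
c=camera("top"); hsv=cv2.cvtColor(c["frame"],cv2.COLOR_RGB2HSV)
m=((hsv[...,1]<125)&(hsv[...,1]>40)&(hsv[...,2]>140)).astype(np.uint8); k=np.zeros_like(m); k[150:255,255:345]=m[150:255,255:345]
q=max(cv2.findContours(k,0,2)[0],key=cv2.contourArea)[:,0]
r=cv2.minAreaRect(ray(c,q,35)[:,:2].astype(np.float32)); print(r,S([*r[0],35]))
cv2.imwrite("pics/fin.png",cv2.resize(c["frame"][120:290,240:400,::-1],None,fx=3.5,fy=3.5,interpolation=cv2.INTER_CUBIC))
c0=dict(np.load("top0.npz")); d=cv2.absdiff(c["frame"],c0["frame"]).max(2); d=cv2.medianBlur(d,5)>40
for n,(u,v) in dict(cup=(306,149),drum=(285,258),near=(334,263),gourd=(359,160),bowl=(503,257),spoon=(490,185),left=(151,231)).items(): print(n,d[v-14:v+14,u-14:u+14].sum())
E
```

```text
20.75 [ 0.4 -0.5  0.2] 84.1 [-372.2  -21.4  306.1] theta 0.3 [-3.139 -0.005  1.401] [-0.71  0.1   1.22  0.    1.83 -0.54]
scene 661 mean [ 89.8 -12.   43.8] n [-0.001 -0.007  1.   ] beta 0.0 [ 26.5 -86.3  37.9] [140.3  70.   49.2]
top 1663 mean [79.7 -3.4 43.2] n [ 0.005 -0.007  1.   ] beta -0.3 [ 18.2 -84.1  35.7] [143.9  78.6  50.1]
((539.4757690429688, 87.04586791992188), (132.68113708496094, 173.1482391357422), 79.81027221679688) [81.39530896 -1.48537738 35.        ]
cup 0
drum 0
near 0
gourd 0
bowl 120
spoon 115
left 0
```

View pics/fin.png

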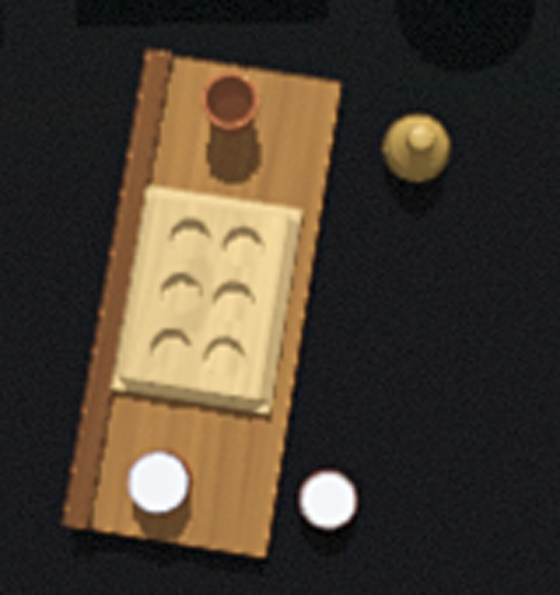

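The board lies flat with its hollows up, square to the rail at 79.81° against the step's 79.8°, and centred at b = -1.5 mm. The arm is clear, so I'll hand the job in.

```bash
python3 -c "
from cell import *
print(close_job())"
```

```text
the job is handed in; nothing more can be done
None
```

The board now lies flat on the step with its hollows up and its edge against the back rail. I handed the job in at about 21 s of the 61 s allowed, with the gripper open and the arm well clear.

**How it went:**
- I slid the board flush to the step front and levered it up with one fingertip under the bevel.
- At about 45° I gripped its raised edge and turned it over the step's front edge.
- I opened the jaws and lowered it on the under-finger.
- I pushed it to the rail with two spread fingertips, stopping at about 20 N.

**Last checks:**
- **Squareness:** the board's angle is 79.81° against 79.8° for the step.
- **Depth:** the board's centre measured 81.4 mm behind the step front. Flush against the rail would be 80 mm, and calibration is good to about 2 mm.
- **Midway:** it sits within about 2 mm of the midpoint between the drum and the cup.
- **Other wares:** before/after images showed no change at either drum near the board, the cup, the gourd or the left drum.

**What was unclear or disagreed:**
- The image comparison flagged changes at the bowl and spoon. The arm was parked over that side in the second picture, and I never went near them, so I put it down to the arm or its shadow.
- I met an unexplained upward force of about 10 N late in the lowering; it was gone after the next move.
- The board settled over its last few degrees slightly sooner than I had planned, by a drop of a few millimetres at most.

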